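# Look at an ink swatch through the loupe at its focal height

### The job

An amber dropper bottle is standing on the ink swatch on the wooden inspection board: first move it, keeping it upright, onto the round cork coaster and let go of it so that it stands wholly on the cork. Then pick up the black-handled loupe and hold its lens level, centred over the dark dot of the swatch, with the middle of the lens at the height of the red collar on the board's steel post; finish there, still holding the loupe steady in the gripper with nothing else supporting it. Do not shift the red collar, and leave everything else on the desk where it stands.

Things in the scene. Friction and masses are not known exactly. Their poses are not given: they have to be found in the camera images.
- board: Brown wooden inspection board, fixed to the desk, 210 (its x) x 150 (its y) x 12 mm; origin at the centre of its underside, z up. A white card 130 x 120 x 1 mm lies fixed on it, centred at x = -20, y = 0 mm, with a yellow and magenta ink swatch. A fixed upright steel post, 8 mm diameter, stands at x = 85, y = -58 mm and reaches 162 mm above the desk.
- swatch_mark (a point): The dark dot (10 mm diameter, in a white spot) at the middle of the swatch, on the card's top face 13 mm above the desk, at board x = -20, y = 0 mm: the point to look at. At the start the amber bottle stands on or partly over it. Axes as the board's.
- focal_mark (a point): Centre of the red collar (22 mm diameter, 8 mm high, with a pointer 4 mm thick that reaches 34 mm from the post axis towards the board's -x) on the steel post: its mid-height is the focal height, at which the middle of the lens must be held. It stands 83 to 133 mm above the desk, differently each time, and stays there by friction (about 4 N). Axes as the board's, z up.
- bottle: Dropper bottle, amber glass with black cap and bulb, loose, about 120 g (70 to 140 percent of it), about 90 mm tall: round body of 44 mm diameter up to 52 mm, a shoulder, then a cap of 25 mm diameter from 66 to 78 mm and a bulb of 16 mm diameter to 90 mm. Origin at the centre of its underside, z up along its axis. It starts standing on the card.
- coaster: Round cork coaster, 100 mm diameter, 5 mm thick, fixed flat on the desk, empty, to the left or to the right of the board; origin at the centre of its underside.
- loupe: Loupe, loose, about 85 g, lying flat on the desk on the side of the board away from the coaster. Dark round frame 66 mm across, 16 mm thick, around a clear lens; straight black handle along its -x, 37 to 133 mm from the lens centre, 16 mm wide, 18 mm thick, underside flush with the frame's. Origin on the underside below the lens centre; z up, square to the lens.
- loupe_lens (a point): Middle of the lens, on its axis, 8 mm above the loupe's underside. Axes as the loupe's.
- loupe_grip (a point): Good place to grip the handle across its 16 mm width: on the handle's axis, 55 mm from the lens axis towards the handle's end (loupe x = -55 mm), 9 mm above the underside. The centre of mass lies between here and the lens. Axes as the loupe's.
- brush_jar: Bystander: white ceramic jar, 76 mm diameter, 90 mm tall, with brushes fixed in it up to about 190 mm; origin at the centre of its underside.
- orange_ink: Bystander: orange ink bottle with paper label, 52 mm diameter, 105 mm tall; origin at the centre of its underside.
- red_dropper: Bystander: small red dropper bottle with white cap, 32 mm diameter, about 75 mm tall; origin at the centre of its underside.
- beaker: Bystander: small glass beaker, 44 mm diameter, 50 mm tall; origin at the centre of its underside.
- syringe: Bystander: white plastic syringe with a blue plunger, lying flat, 125 mm long, 34 mm across its flange, 18 mm high; origin on its underside, x along it.
- palette_knife: Bystander: palette knife with wooden handle and narrow steel blade, lying flat, 140 mm long, 14 mm high; origin on its underside, x along it.
- black_cup: Bystander: black plastic cup, 72 mm diameter, 95 mm tall; origin at the centre of its underside.

How it is judged:
By the outcome, as a careful person would: the job done as asked, in the order asked, and still so for the second after the job is handed in, while the arm keeps its last pose, push and grip.
It also fails if it takes over 56 s, if anything falls off the work surface, if the arm or the gripper's body presses on something with over 40 N, if the wrist force passes 120 N, or if a joint passes its speed limit or range.

### The arm

A 7-joint arm with a two-finger parallel gripper is mounted at the origin on the work surface. World frame = base frame: x ahead of the robot, y to its left, z up, the work surface at z = 0. Lengths are in mm, angles in rad, forces in N, time in s.
With the tool pointing down it reaches from about 400 to 850 mm from the base axis. Payload 4.5 kg.
Tool frame: the origin (TCP) lies midway between the tips of the shut fingers; the grasp point (between the pads) lies 19 mm behind it (r.grip_depth is the distance from the TCP to the grasp point, in mm); z points along the fingers, y is the line along which they close (so a half turn about z gives the same grasp; the last joint's range is limited). The gripper opens to 85 mm and grips with 20 to 120 N. Pads are 22 mm wide; open, the fingers measure 114 mm over their backs; the gripper's body (76 mm by 85 mm) begins 54 mm behind the grasp point. The pads swing forward as they close: fully open they stand 13 mm farther back than shut.
Start: joints at [1.346, 0.689, -0.195, 1.565, 0.157, 0.902, -0.215], TCP at [159.979, -604.203, 231.317] pointing down, gripper open.
Joint ranges: [-3.01, 3.01], [-0.46, 2.08], [-1.47, 1.51], [0.13, 2.56], [-1, 4.14], [0.04, 2.09], [-2.66, 2.66]. Speed limits (rad/s): [2.57, 2.57, 3.14, 3.14, 3.14, 3.14, 3.14].

### API

Orientations are given as a unit quaternion [w, x, y, z].
In Python, from bench import r, vision gives the robot as it stands.
- The arm moves only by the tool servo_tool, never from a script. Its argument "deltas" is a list that holds one entry, the list of rows, each a list of 7 numbers: the turn, a rotation vector about the tool's x, y, z in degrees, then the shift along the tool's x, y, z in cm, then the finger opening in cm, from 0 to 8.54. A call has 1 to 8 rows; each row shifts and turns the commanded pose from where the row before left it, along the tool's axes as they then stand; what a row does not reach is not made up. A row lasts 1/10 s, in which the tool goes at most 50 mm and 8.59 degrees, less where a joint would pass 70% of its speed; a pose out of reach is approached as far as the arm can. A call is refused whole if a number of a shift passes 5 or a number of a turn 8.59, either way. A call with a gripper value outside its range is refused whole. The fingers move at their own pace and stop on an object; the grip force is fixed at half the most. Time passes only in rows, so rows that do not move let the fingers close. It gives the time, the measured TCP pose, the force, the opening and the grip force at its end, in the units of the state.
- r.get_obs(): the state, without advancing time (a new reading comes with each control period).
- vision.grab_frame(name): name is "scene" or "top"; returns a dict with "frame" (420x560x3 uint8, red, green, blue), "fx", "fy", "cx", "cy" (pixels), "T" (4x4, takes a point from camera to world coordinates). Camera axes: x right, y up, looking along -z (the intrinsics and any distortion apply to the point x, -y, -z); pixel columns grow to the right and rows downward; lengths in mm; the calibration is good to about 2 mm. A picture is of the moment at which its call begins. There is no depth.
- r.close_job(): hands the job in; it is judged then, once.
The state is a dict: "time_s": time; "qpos": joint angles; "qd": joint speeds; "tau": joint torques, N m; "position": TCP position; "ee_rot": TCP orientation; "force": force on the tool from outside, world axes, zero at the start; "moment": the same for the moment, N m; "finger_gap": opening from 0.0 (shut) to 1.0 (fully open); "finger_force": force on a finger pad.
Only numpy, scipy, OpenCV 4.12 (cv2) and the standard library are available. Lean on these libraries where they do the work, as an engineer would, in place of code of your own. Each camera call takes 0.05 s, during which the arm holds its last target. There are 200 camera calls.

## Working session

There is one attempt and no reset: what is moved stays moved. The work goes in short steps, Python scripts to look and compute and a tool call to move; the robot and the scene stay as the last step left them, time stands still between calls to the robot, and variables do not carry over. Pictures are saved under pics/ and viewed, at most 10 in all, crops included, and the job is handed in when it is done.

Besides the shell and the picture viewer there is one more tool, called after "Call:" as name(argument=value, ...), one argument or row to a line, values as JSON. servo_tool: Moves the arm, as the interface text tells. Its arguments: {"type":"object","properties":{"deltas":{"type":"array","items":{"type":"array","items":{"type":"array","items":{"type":"number"}}}}},"required":["deltas"]}

```bash
mkdir -p pics
cat > h.py <<'E'
import numpy as np, cv2
from bench import r, vision
def grab(n,name=None):
    f=vision.grab_frame(n)
    if name: cv2.imwrite('pics/'+name,cv2.cvtColor(f['frame'],cv2.COLOR_RGB2BGR))
    return f
def ray(f,u,v):
    T=np.array(f['T']); d=np.array([(u-f['cx'])/f['fx'],-(v-f['cy'])/f['fy'],-1.])
    return T[:3,3],T[:3,:3]@d
def onz(f,u,v,z):
    o,d=ray(f,u,v); return o+d*(z-o[2])/d[2]
def proj(f,p):
    T=np.array(f['T']); q=T[:3,:3].T@(np.array(p)-T[:3,3]); return f['cx']+f['fx']*q[0]/-q[2], f['cy']-f['fy']*q[1]/-q[2]
E
python3 - <<'E'
from h import *
for n in('scene','top'):
    f=grab(n,n+'0.png'); print({k:f[k] for k in f if k!='frame'})
print(r.get_obs())
E
```

```text
{'fx': 487.12515671001984, 'fy': 487.12515671001984, 'cx': 274.1503731325767, 'cy': 206.30310974485076, 'T': array([[-3.33796681e-01, -5.20218278e-01,  7.86099688e-01,
         1.72502848e+03],
       [ 9.42616787e-01, -1.90670002e-01,  2.74077624e-01,
         4.20393541e+02],
       [ 7.30543943e-03,  8.32476963e-01,  5.54011495e-01,
         9.03162802e+02],
       [ 0.00000000e+00,  0.00000000e+00,  0.00000000e+00,
         1.00000000e+00]])}
{'fx': 431.9738927730652, 'fy': 431.9738927730652, 'cx': 272.1665158109089, 'cy': 206.78503897154923, 'T': array([[ 1.03514292e-02,  9.88374932e-01, -1.51683362e-01,
         3.76319268e+02],
       [-9.99916809e-01,  9.06391246e-03, -9.17717119e-03,
        -2.71901112e+00],
       [-7.69564124e-03,  1.51765740e-01,  9.88386532e-01,
         1.10637896e+03],
       [ 0.00000000e+00,  0.00000000e+00,  0.00000000e+00,
         1.00000000e+00]])}
{'time_s': 0.1, 'qpos': array([ 1.34583355,  0.68992028, -0.19450419,  1.56626125,  0.1573007 ,
        0.90249596, -0.21509268]), 'qd': array([-0.00158029, -0.00172551, -0.00110256, -0.00288596,  0.00037325,
       -0.00124649, -0.00030114]), 'tau': array([-3.63219428e-03, -5.40602767e+01, -1.27164189e+00, -1.58983845e+01,
        9.37397039e-03,  4.38724484e-03, -3.67197217e-06]), 'position': array([ 159.72348278, -603.63112607,  230.54559967]), 'ee_rot': array([-8.29173209e-04,  9.91636740e-01,  1.29057578e-01, -1.74778851e-04]), 'force': array([-0.48801572, -0.65285431,  0.02940894]), 'moment': array([0.04926761, 0.00354979, 0.00237718]), 'finger_force': 0.0, 'finger_gap': 1.0000645308022709}
```

View pics/top0.png

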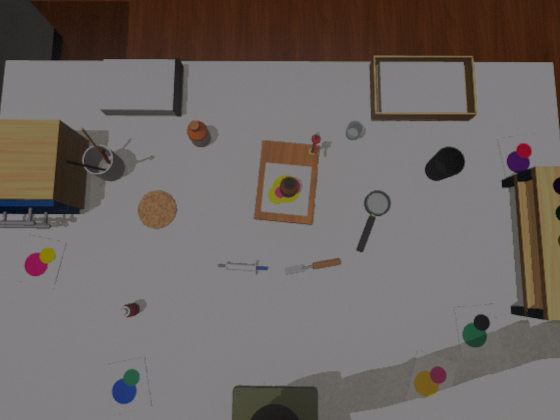

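View pics/scene0.png

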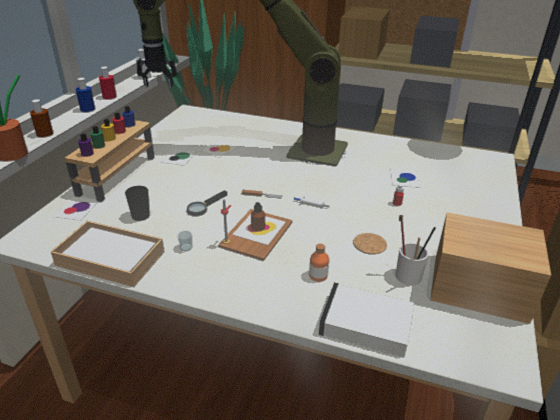

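The top view shows the board around (288,182) with the bottle at (289,187), the collar near (316,140), the coaster at (157,209), and the loupe lens at (377,203) with its handle end near (361,250). In the scene view the collar is at (225,211) and the bottle at (258,218).

```bash
cat > m.py <<'E'
from h import *
def blobs(f,mask,win,mina=15):
    x0,y0,x1,y1=win; m=np.zeros(mask.shape,np.uint8); m[y0:y1,x0:x1]=mask[y0:y1,x0:x1]
    cs,_=cv2.findContours(m,cv2.RETR_EXTERNAL,cv2.CHAIN_APPROX_NONE)
    return sorted([c for c in cs if cv2.contourArea(c)>mina],key=cv2.contourArea,reverse=True)
if __name__=='__main__':
    f=grab('top'); g=grab('scene')
    h=cv2.cvtColor(f['frame'],cv2.COLOR_RGB2HSV); hs=cv2.cvtColor(g['frame'],cv2.COLOR_RGB2HSV)
    wood=((h[...,1]>80)&(h[...,2]>60)).astype(np.uint8)*255
    c=blobs(f,wood,(120,180,195,240))[0]; (u,v),ax,_=cv2.fitEllipse(c); print('coaster',u,v,ax,onz(f,u,v,5))
    c=np.vstack(blobs(f,wood,(245,130,330,235),30)); b=cv2.minAreaRect(c); print('board',b)
    P=np.array([onz(f,*p,12)[:2] for p in cv2.boxPoints(b)]); print(P,np.linalg.norm(np.diff(P,axis=0),axis=1),P.mean(0))
    dark=(h[...,2]<75).astype(np.uint8)*255
    for c in blobs(f,dark,(345,180,400,260))[:3]:
        (u,v),s,a=cv2.minAreaRect(c); print('loupe',u,v,s,a,onz(f,u,v,12), c[:,0].min(0),c[:,0].max(0))
    for n,ff,hh,w in(('top',f,h,(300,125,330,165)),('scene',g,hs,(210,195,240,225))):
        red=((hh[...,0]<6)|(hh[...,0]>174))&(hh[...,1]>150)&(hh[...,2]>80)
        for c in blobs(ff,red.astype(np.uint8)*255,w,3): m=cv2.moments(c); print('red',n,m['m10']/m['m00'],m['m01']/m['m00'],m['m00'],c[:,0].min(0),c[:,0].max(0))
    t=cv2.resize(f['frame'][120:260,240:400],None,fx=5,fy=4.2857,interpolation=cv2.INTER_CUBIC)
    s=cv2.resize(g['frame'][170:270,170:310],None,fx=5,fy=5,interpolation=cv2.INTER_CUBIC)
    t=cv2.resize(f['frame'][125:225,250:330],None,fx=5,fy=5,interpolation=cv2.INTER_CUBIC)
    s=cv2.resize(g['frame'][180:280,210:300],None,fx=5,fy=5,interpolation=cv2.INTER_CUBIC)[:500,:400]
    cv2.imwrite('pics/crops.png',cv2.cvtColor(np.hstack([t,s]),cv2.COLOR_RGB2BGR))
E
python3 m.py
```

```text
coaster 156.55665588378906 209.06809997558594 (35.98389434814453, 37.66191482543945) [536.63905293 306.04919305   5.        ]
board ((287.09320068359375, 177.0330810546875), (58.212154388427734, 89.03317260742188), 5.5054779052734375)
[[ 513.44443145   53.89480503]
 [ 748.96209158   35.32492905]
 [ 734.87703399 -117.15978628]
 [ 500.50653541  -93.8983799 ]] [236.24861592 153.13385405 235.52202367] [624.44752311 -30.45960803]
loupe 376.7500305175781 203.25001525878906 (24.041629791259766, 24.748737335205078) 45.0 [ 555.88652113 -260.36037691   12.        ] [364 191] [389 215]
loupe 365.5584411621094 233.28416442871094 (6.763911247253418, 37.33501434326172) 20.85445785522461 [ 478.4794287  -230.01255317   12.        ] [357 215] [374 251]
red top 314.96527777777777 140.61805555555554 24.0 [312 135] [319 152]
```

View pics/crops.png

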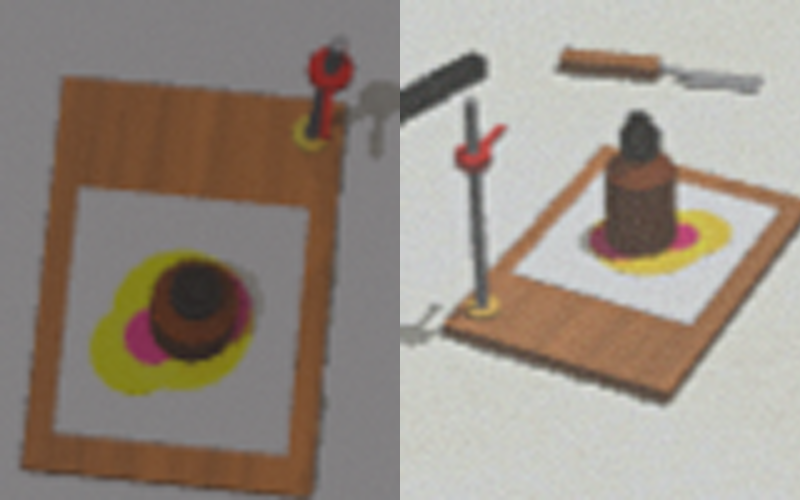

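The crops show the card's corners clearly, with the bottle over its centre. The collar is at about top px (316,139) and scene px (224,211), and the post base is at about top px (312,151).

```bash
cat > m2.py <<'E'
from m import *
f=grab('top'); g=grab('scene')
h=cv2.cvtColor(f['frame'],cv2.COLOR_RGB2HSV); hs=cv2.cvtColor(g['frame'],cv2.COLOR_RGB2HSV)
pts=[(78,186),(308,208),(290,457),(54,432)]
gray=cv2.cvtColor(f['frame'],cv2.COLOR_RGB2GRAY)
c=np.float32([[a/5-.4+250,b/5-.4+125] for a,b in pts]).reshape(-1,1,2)
c=cv2.cornerSubPix(gray,c,(3,3),(-1,-1),(3,30,.01))[:,0]
P=np.array([onz(f,*p,13)[:2] for p in c]); print('card',P.round(1),np.linalg.norm(P-np.roll(P,1,0),axis=1).round(1))
dot=P.mean(0); ex=(P[0]+P[1]-P[2]-P[3]); ex/=np.linalg.norm(ex); ey=np.array([-ex[1],ex[0]])
print('dot',dot,'yaw',np.arctan2(ex[1],ex[0])); post=dot+105*ex-58*ey
print('post',post,proj(f,[*post,12]),'measured base 312,151.5')
for n,ff,hh,w in(('top',f,h,(305,125,325,145)),('scene',g,hs,(215,198,240,222))):
    red=((hh[...,0]<6)|(hh[...,0]>172))&(hh[...,1]>130)&(hh[...,2]>60)
    for c in blobs(ff,red.astype(np.uint8)*255,w,2): 
        (u,v),s,a=cv2.minAreaRect(c); print('red',n,u,v,s,c[:,0].min(0),c[:,0].max(0))
for z in(80,90,100,110,120,130,162): print(z,np.round(proj(f,[*post,z]),1),np.round(proj(g,[*post,z]),1))
dk=(h[...,2]<60).astype(np.uint8)*255
for c in blobs(f,dk,(275,170,300,205),5): (u,v),s,a=cv2.minAreaRect(c); print('bulb/cap',u,v,s,onz(f,u,v,91))
am=((hs[...,2]<95)).astype(np.uint8)*255
for c in blobs(g,am,(240,198,276,234),5):
    x,y,w,hh=cv2.boundingRect(c); print('bottle scene',x,y,w,hh)
for x in (dot,):print('proj dot scene',proj(g,[*x,13]),proj(g,[*x,103]))
E
python3 m2.py
```

```text
card [[661.6  26.3]
 [650.7 -93. ]
 [523.3 -81.9]
 [533.5  37.4]] [128.6 119.9 128.  119.7]
dot [592.27324774 -27.79566691] yaw -0.08646155046841518
post [691.872499   -94.64616541] (np.float64(311.81947742261406), np.float64(151.30479521985558)) measured base 312,151.5
red top 315.2500305175781 138.75 (7.0710673332214355, 7.77817440032959) [312 135] [319 144]
red scene 226.17567443847656 209.94595336914062 (3.138685941696167, 9.183563232421875) [222 206] [229 212]
80 [314.1 143.6] [223.5 223.4]
90 [314.5 142.4] [223.3 220.6]
100 [314.8 141.1] [223.1 217.8]
110 [315.2 139.9] [222.9 214.9]
120 [315.6 138.6] [222.8 212. ]
130 [316.  137.3] [222.6 209.1]
162 [317.3 132.9] [222.  199.6]
bulb/cap 289.5 183.0 (10.0, 11.0) [590.22078794 -34.25391022  91.        ]
bulb/cap 288.0 193.5 (5.0, 14.0) [564.5970548 -30.7810232  91.       ]
bottle scene 251 217 14 14
bottle scene 252 203 10 11
proj dot scene (np.float64(257.70316584648504), np.float64(227.74298064298958)) (np.float64(257.360040586574), np.float64(203.4206464040728))
```

Call:
servo_tool(
  deltas=[
    [[0,0,0,3.5,-2.75,0,8.5],[0,0,0,3.5,-2.75,0,8.5],[0,0,0,3.5,-2.75,0,8.5],[0,0,0,3.5,-2.75,0,8.5],[0,0,0,3.5,-2.75,0,8.5],[0,0,0,3.5,-2.75,0,8.5],[0,0,0,3.5,-2.75,0,8.5],[0,0,0,3.5,-2.75,0,8.5]],
  ],
)

```text
time_s: 1.1
position: [375.3, -318.4, 231.5]
ee_rot: [0.0, 0.992, 0.129, 0.0]
force: [0.8, -0.3, -0.3]
finger_gap: 0.993
finger_force: 0.0
```

```bash
cat > d.py <<'E'
import sys; from h import *
from scipy.spatial.transform import Rotation as R
o=r.get_obs(); q=o['ee_rot']; Rm=R.from_quat([q[1],q[2],q[3],q[0]])
t=np.array([float(a) for a in sys.argv[1:4]]); print('t',round(o['time_s'],2),'pos',o['position'].round(1),'F',o['force'].round(1),'gap',round(85*o['finger_gap'],1),o['finger_force'])
print('shift cm',(Rm.inv().apply(t-o['position'])/10).round(2))
if len(sys.argv)>4:
    y=float(sys.argv[4]); T=R.from_matrix(np.array([[np.cos(y),np.sin(y),0],[np.sin(y),-np.cos(y),0],[0,0,-1]]))
    print('turn deg',(Rm.inv()*T).as_rotvec(degrees=True).round(2))
E
python3 d.py 591 -33 180 0.259
```

```text
t 1.1 pos [ 375.3 -318.4  231.5] F [ 0.8 -0.3 -0.3] gap 84.4 0.0
shift cm [ 28.15 -22.08   5.15]
turn deg [ 0.03 -0.02 -0.02]
```

Call:
servo_tool(
  deltas=[
    [[0,0,0,3.5,-2.75,0.5,8.5],[0,0,0,3.5,-2.75,0.5,8.5],[0,0,0,3.5,-2.75,0.5,8.5],[0,0,0,3.5,-2.75,0.5,8.5],[0,0,0,3.5,-2.75,0.5,8.5],[0,0,0,3.5,-2.75,0.5,8.5],[0,0,0,3.5,-2.75,0.5,8.5],[0,0,0,3.5,-2.75,0.5,8.5]],
  ],
)

```text
time_s: 1.9
position: [589.7, -33.9, 191.1]
ee_rot: [0.0, 0.992, 0.129, 0.0]
force: [0.5, -0.4, -0.5]
finger_gap: 0.996
finger_force: 0.0
```

Call:
servo_tool(
  deltas=[
    [[0,0,0,0,0,2,8.5],[0,0,0,0,0,2,8.5],[0,0,0,0,0,2,8.5],[0,0,0,0,0,0,8.5]],
  ],
)

```text
time_s: 2.3
position: [586.7, -35.4, 128.9]
ee_rot: [-0.0, 0.992, 0.129, -0.003]
force: [-1.0, 0.2, 1.0]
finger_gap: 0.992
finger_force: 0.0
```

```bash
python3 d.py 591 -32 37 0.259
python3 - <<'E'
from h import *
f=grab('top'); g=grab('scene')
t=cv2.resize(f['frame'][125:225,250:330],None,fx=5,fy=5,interpolation=cv2.INTER_CUBIC)
s=cv2.resize(g['frame'][150:250,220:300],None,fx=5,fy=5,interpolation=cv2.INTER_CUBIC)
cv2.imwrite('pics/c2.png',cv2.cvtColor(np.hstack([t,s]),cv2.COLOR_RGB2BGR))
E
```

```text
t 2.3 pos [586.7 -35.4 128.9] F [-1.   0.2  1. ] gap 84.4 0.0
shift cm [ 0.55 -0.2   9.18]
turn deg [-0.07  0.31  0.02]
```

View pics/c2.png

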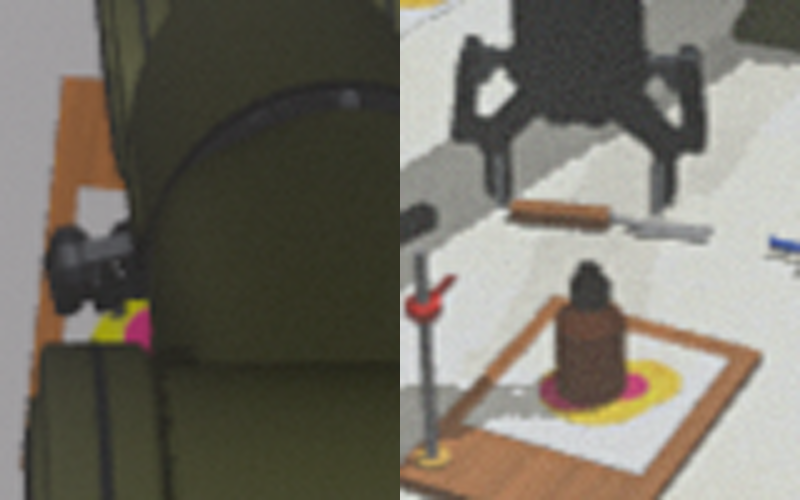

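The fingers (scene-crop columns 500 and 665) straddle the bottle (column 590), and the post is clear to the left, so I'll descend.

Call:
servo_tool(
  deltas=[
    [[0,0,0,0.2,-0.1,2,8.5],[0,0,0,0.2,0,2,8.5],[0,0,0,0,0,2,8.5],[0,0,0,0,0,1.5,8.5],[0,0,0,0,0,1,8.5],[0,0,0,0,0,0.5,8.5],[0,0,0,0,0,0,8.5],[0,0,0,0,0,0,8.5]],
  ],
)

```text
time_s: 3.2
position: [592.9, -33.6, 41.9]
ee_rot: [0.0, 0.992, 0.129, 0.001]
force: [0.3, -0.7, -0.9]
finger_gap: 0.994
finger_force: 0.0
```

```bash
python3 d.py 591 -32 37 0.259
```

```text
t 3.2 pos [592.9 -33.6  41.9] F [ 0.3 -0.7 -0.9] gap 84.5 0.0
shift cm [-0.14 -0.2   0.49]
turn deg [ 0.02 -0.07 -0.01]
```

Call:
servo_tool(
  deltas=[
    [[0,0,0,0,-0.1,0.4,8.5],[0,0,0,0,0,0,6.5],[0,0,0,0,0,0,5.2],[0,0,0,0,0,0,4.6],[0,0,0,0,0,0,4],[0,0,0,0,0,0,3.5],[0,0,0,0,0,0,3],[0,0,0,0,0,0,3]],
  ],
)

```text
time_s: 4.0
position: [592.3, -32.3, 37.9]
ee_rot: [-0.0, 0.992, 0.129, 0.0]
force: [-1.1, 1.2, 4.6]
finger_gap: 0.496
finger_force: 61.0
```

Call:
servo_tool(
  deltas=[
    [[0,0,0,0,0,0,2.5],[0,0,0,0,0,0,2],[0,0,0,0,0,0,2],[0,0,0,0,0,0,2]],
  ],
)

```text
time_s: 4.4
position: [592.3, -32.3, 37.9]
ee_rot: [-0.0, 0.992, 0.129, 0.0]
force: [-1.0, 0.6, 6.0]
finger_gap: 0.497
finger_force: 61.0
```

Call:
servo_tool(
  deltas=[
    [[0,0,0,0,0,-1,2],[0,0,0,0,0,-2,2],[0,0,0,0,0,-2,2],[0,0,0,0.2,-1,-1,2],[0,0,0,0.3,-3,0,2],[0,0,0,0.4,-4,0,2],[0,0,0,0.4,-4,0,2],[0,0,0,0.4,-4,0,2]],
  ],
)

```text
time_s: 5.2
position: [566.8, 128.7, 97.2]
ee_rot: [-0.0, 0.992, 0.129, -0.0]
force: [0.6, -0.2, -0.7]
finger_gap: 0.494
finger_force: 60.9
```

Call:
servo_tool(
  deltas=[
    [[0,0,0,0.4,-4,0,2],[0,0,0,0.4,-4,0,2],[0,0,0,0.4,-4,0,2],[0,0,0,0.3,-3,0,2],[0,0,0,0.2,-2,0,2],[0,0,0,0,-1,0,2],[0,0,0,0,0,0,2],[0,0,0,0,0,0,2]],
  ],
)

```text
time_s: 6.0
position: [538.0, 303.1, 97.1]
ee_rot: [0.001, 0.992, 0.129, -0.0]
force: [0.6, -0.7, -1.0]
finger_gap: 0.496
finger_force: 60.9
```

```bash
python3 d.py 537 306 30 0.259
```

```text
t 6.0 pos [538.  303.1  97.1] F [ 0.6 -0.7 -1. ] gap 42.2 60.93626618385315
shift cm [-0.02 -0.31  6.71]
turn deg [ 0.1   0.04 -0.07]
```

Call:
servo_tool(
  deltas=[
    [[0,0,0,0,-0.2,1,2],[0,0,0,0,0,2,2],[0,0,0,0,0,1.7,2],[0,0,0,0,0,1,2],[0,0,0,0,0,0.5,2],[0,0,0,0,0,0.3,2],[0,0,0,0,0,0.1,2],[0,0,0,0,0,0,2]],
  ],
)

```text
time_s: 6.8
position: [537.8, 306.8, 31.7]
ee_rot: [-0.0, 0.992, 0.129, 0.0]
force: [0.0, 0.3, -0.7]
finger_gap: 0.496
finger_force: 60.9
```

```bash
python3 d.py 537 306 30 0.259
```

```text
t 6.8 pos [537.8 306.8  31.7] F [ 0.   0.3 -0.7] gap 42.2 60.916714975610375
shift cm [-0.1   0.06  0.17]
turn deg [-0.01 -0.05 -0.02]
```

Call:
servo_tool(
  deltas=[
    [[0,0,0,0,0,0.1,2],[0,0,0,0,0,0.1,2],[0,0,0,0,0,0,2],[0,0,0,0,0,0,2]],
  ],
)

```text
time_s: 7.2
position: [537.8, 307.0, 29.9]
ee_rot: [-0.0, 0.992, 0.129, 0.0]
force: [-1.1, -0.8, 4.3]
finger_gap: 0.493
finger_force: 61.3
```

Call:
servo_tool(
  deltas=[
    [[0,0,0,0,0,0,4.6],[0,0,0,0,0,0,5.5],[0,0,0,0,0,0,7],[0,0,0,0,0,0,8.5],[0,0,0,0,0,0,8.5],[0,0,0,0,0,-1,8.5],[0,0,0,0,0,-3,8.5],[0,0,0,0,0,-4,8.5]],
  ],
)

```text
time_s: 8.0
position: [536.2, 306.0, 109.1]
ee_rot: [0.001, 0.992, 0.129, -0.002]
force: [0.9, 0.1, 0.4]
finger_gap: 0.993
finger_force: 0.0
```

Call:
servo_tool(
  deltas=[
    [[0,0,0,0,0,-4,8.5],[0,0,0,0,0,-2,8.5],[0,0,4.5,0,3,-2,8.5],[0,0,4.5,0,4,0,8.5],[0,0,4.5,0,4,0,8.5],[0,0,4.5,0,4,0,8.5],[0,0,4.5,0,4,0,8.5],[0,0,4.5,0,4,0,8.5]],
  ],
)

```text
time_s: 8.8
position: [550.0, 77.4, 190.2]
ee_rot: [-0.0, 0.994, -0.108, 0.001]
force: [-0.2, -0.0, -0.7]
finger_gap: 0.996
finger_force: 0.0
```

```bash
python3 d.py 505 -240 150 -0.37;  python3 - <<'E'
from m import *
f=grab('top'); g=grab('scene')
t=cv2.resize(f['frame'][180:240,120:200],None,fx=5,fy=5,interpolation=cv2.INTER_CUBIC)
s=cv2.resize(g['frame'][200:260,330:410],None,fx=5,fy=5,interpolation=cv2.INTER_CUBIC)
cv2.imwrite('pics/c3.png',cv2.cvtColor(np.hstack([t,s]),cv2.COLOR_RGB2BGR))
h=cv2.cvtColor(f['frame'],cv2.COLOR_RGB2HSV)
dark=(h[...,2]<75).astype(np.uint8)*255
C=blobs(f,dark,(345,180,400,260))[:2]
for c in C:
    e=cv2.minEnclosingCircle(c); b=cv2.minAreaRect(c); print(e,b,onz(f,*e[0],12))
    vx,vy,x0,y0=cv2.fitLine(c,cv2.DIST_L2,0,.01,.01).ravel(); a=onz(f,x0,y0,16);b=onz(f,x0-20*vx,y0-20*vy,16); print('line',a,np.arctan2(*(a-b)[[1,0]]))
E
```

```text
t 8.8 pos [550.   77.4 190.2] F [-0.2 -0.  -0.7] gap 84.7 0.0
shift cm [ 2.4  31.96  4.  ]
turn deg [-0.04 -0.09  8.83]
((364.2930908203125, 233.12069702148438), 18.387619018554688) ((365.22674560546875, 233.46731567382812), (6.096419811248779, 36.75651550292969), 20.85445785522461) [ 478.8640123  -226.81925911   12.        ]
line [ 476.99350431 -228.21981159   16.        ] -0.3891384809268025
```

View pics/c3.png

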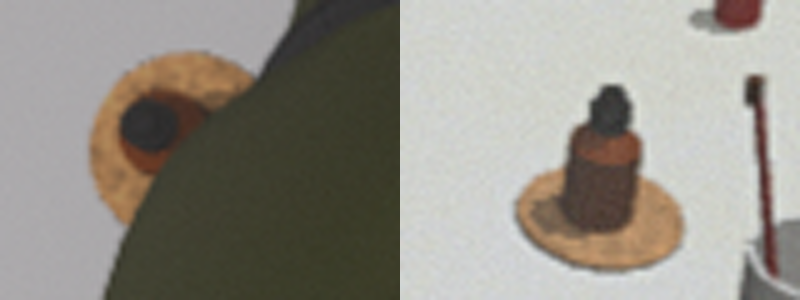

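The bottle stands upright wholly on the cork (scene crop: body at column 600, coaster spanning columns 515–685). Next is the loupe; its two estimates agree, with the lens at (556,-260) and yaw -0.387.

Call:
servo_tool(
  deltas=[
    [[0,0,1.2,0.3,4,0,8.5],[0,0,1.2,0.3,4,0,8.5],[0,0,1.2,0.3,4,0,8.5],[0,0,1.2,0.3,4,0,8.5],[0,0,1.2,0.3,4,0.5,8.5],[0,0,1.2,0.3,4,0.5,8.5],[0,0,1.2,0.3,4,0.5,8.5],[0,0,1.2,0.3,4,0.5,8.5]],
  ],
)

```text
time_s: 9.7
position: [482.7, -235.5, 169.8]
ee_rot: [-0.0, 0.982, -0.189, 0.001]
force: [-0.0, -0.2, 0.3]
finger_gap: 0.996
finger_force: 0.0
```

Call:
servo_tool(
  deltas=[
    [[0,0,0,0,0,2,8.5],[0,0,0,0,0,3,8.5],[0,0,0,0,0,3,8.5],[0,0,0,0,0,2,8.5],[0,0,0,0,0,1,8.5],[0,0,0,0,0,0,8.5],[0,0,0,0,0,0,8.5]],
  ],
)

```text
time_s: 10.4
position: [483.3, -234.6, 60.2]
ee_rot: [0.0, 0.982, -0.189, 0.001]
force: [0.0, 1.0, -0.3]
finger_gap: 1.001
finger_force: 0.0
```

```bash
python3 d.py 505 -240 3 -0.387
```

```text
t 10.4 pos [ 483.3 -234.6   60.2] F [ 0.   1.  -0.3] gap 85.1 0.0
shift cm [ 2.21 -0.3   5.72]
turn deg [ 0.   -0.08  0.42]
```

Call:
servo_tool(
  deltas=[
    [[0,0,0.4,1,-0.3,1,8.5],[0,0,0,1.2,0,1,8.5],[0,0,0,0,0,1.5,8.5],[0,0,0,0,0,1,8.5],[0,0,0,0,0,0.7,8.5],[0,0,0,0,0,0.3,8.5],[0,0,0,0,0,0,8.5],[0,0,0,0,0,0,8.5]],
  ],
)

```text
time_s: 11.2
position: [504.1, -240.0, 4.5]
ee_rot: [0.0, 0.981, -0.192, 0.0]
force: [-0.2, -0.7, -0.1]
finger_gap: 1.0
finger_force: 0.0
```

```bash
python3 d.py 505 -240 3 -0.387
python3 - <<'E'
from h import *
g=grab('scene')
s=cv2.resize(g['frame'][130:250,160:300],None,fx=5,fy=5,interpolation=cv2.INTER_CUBIC)
cv2.imwrite('pics/c4.png',cv2.cvtColor(s,cv2.COLOR_RGB2BGR))
E
```

```text
t 11.2 pos [ 504.1 -240.     4.5] F [-0.2 -0.7 -0.1] gap 85.0 0.0
shift cm [ 0.08 -0.03  0.15]
turn deg [ 0.01 -0.02 -0.01]
```

View pics/c4.png

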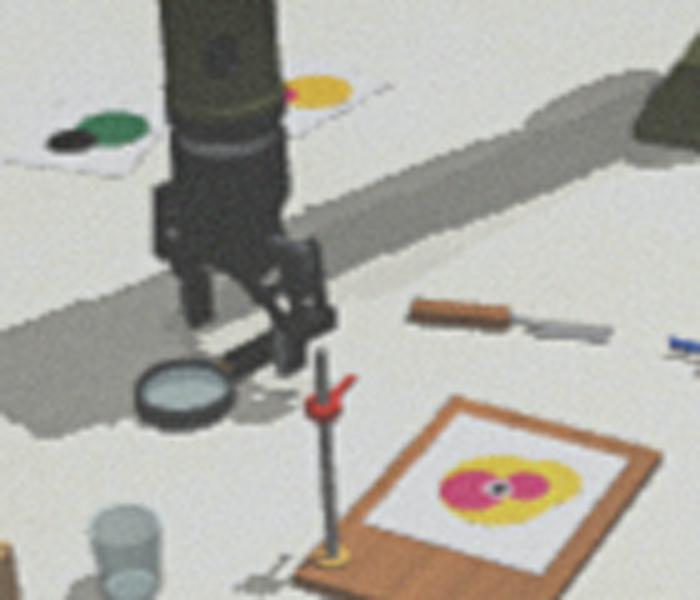

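The fingers straddle the handle at crop (195,300) and (290,350), and the lens is at (185,395). The swatch dot is now uncovered at crop (499,488), so I'll close the fingers.

Call:
servo_tool(
  deltas=[
    [[0,0,0,0.1,0,0.1,7],[0,0,0,0,0,0,5],[0,0,0,0,0,0,3.5],[0,0,0,0,0,0,2.5],[0,0,0,0,0,0,2],[0,0,0,0,0,0,1.5],[0,0,0,0,0,0,1],[0,0,0,0,0,0,0]],
  ],
)

```text
time_s: 12.05
position: [505.1, -240.2, 3.6]
ee_rot: [0.0, 0.981, -0.192, 0.0]
force: [-1.4, 0.0, 3.6]
finger_gap: 0.169
finger_force: 59.3
```

Call:
servo_tool(
  deltas=[
    [[0,0,0,0,0,0,0],[0,0,0,0,0,0,0],[0,0,0,0,0,0,0],[0,0,0,0,0,0,0]],
  ],
)

```text
time_s: 12.45
position: [505.1, -240.3, 3.6]
ee_rot: [0.0, 0.981, -0.192, 0.0]
force: [-1.0, 0.4, 5.0]
finger_gap: 0.17
finger_force: 59.4
```

```bash
python3 d.py 505 -240 3 -0.387
python3 - <<'E'
from m import *
for n,w in(('top',(270,172,302,205)),('scene',(250,219,268,235))):
    f=grab(n); h=cv2.cvtColor(f['frame'],cv2.COLOR_RGB2HSV)
    m=(h[...,2]<90).astype(np.uint8)*255
    for c in blobs(f,m,w,0)[:3]:
        M=cv2.boundingRect(c); u,v=c[:,0].mean(0); print(n,M,u,v,onz(f,u,v,13))
E
```

```text
t 12.45 pos [ 505.1 -240.3    3.6] F [-1.   0.4  5. ] gap 14.4 59.439042806625366
shift cm [-0.02 -0.02  0.06]
turn deg [ 0.   -0.01 -0.  ]
top (285, 187, 3, 4) 286.0 188.5 [592.11195593 -27.72154935  13.        ]
```

Call:
servo_tool(
  deltas=[
    [[0,0,0,0,0,-0.4,0],[0,0,0,0,0,-1,0],[0,0,0,0,0,-2,0],[0,0,0,0,0,-2.5,0],[0,0,0,0,0,-2.5,0],[0,0,0,0,0,-2,0],[0,0,0,0,0,-1,0],[0,0,0,0,0,0,0]],
  ],
)

```text
time_s: 13.35
position: [505.8, -240.6, 118.7]
ee_rot: [0.0, 0.981, -0.192, 0.001]
force: [0.6, -0.6, -1.8]
finger_gap: 0.167
finger_force: 58.8
```

Call:
servo_tool(
  deltas=[
    [[0,0,0,-0.3,-1.5,0,0],[0,0,0,-0.7,-3,0,0],[0,0,0,-1,-4,0,0],[0,0,0,-1,-4,0,0],[0,0,0,-1,-4,0,0],[0,0,0,-0.8,-3.5,0,0],[0,0,0,-0.5,-2,0,0],[0,0,0,-0.2,-0.9,0,0]],
  ],
)

```text
time_s: 14.15
position: [539.7, -2.6, 115.9]
ee_rot: [-0.001, 0.982, -0.189, -0.002]
force: [0.7, 0.2, -0.6]
finger_gap: 0.172
finger_force: 58.8
```

Call:
servo_tool(
  deltas=[
    [[0,0,0,0,0,0,0],[0,0,0,0,0,0,0],[0,0,0,0,0,0,0]],
  ],
)

```text
time_s: 14.45
position: [540.1, -9.6, 117.1]
ee_rot: [0.001, 0.981, -0.194, -0.0]
force: [1.0, -0.2, -0.8]
finger_gap: 0.171
finger_force: 58.8
```

```bash
python3 d.py 541.2 -7 118 -0.387
python3 - <<'E'
from h import *
g=grab('scene'); f=grab('top')
s=cv2.resize(g['frame'][165:255,205:285],None,fx=5,fy=5,interpolation=cv2.INTER_CUBIC)
t=cv2.resize(f['frame'][125:215,250:330],None,fx=5,fy=5,interpolation=cv2.INTER_CUBIC)
cv2.imwrite('pics/c5.png',cv2.cvtColor(np.hstack([t,s]),cv2.COLOR_RGB2BGR))
post=[691.9,-94.6]
for z in (12,116,120,124,162): print(z,np.round(proj(g,[*post,z]),1),np.round(proj(f,[*post,z]),1))
o=r.get_obs()['position']; L=o+[55*.926,-55*.377,4.4]; print('lens',L.round(1),proj(g,L),proj(f,L),'dot',proj(g,[592.2,-27.8,13]))
E
```

```text
t 14.45 pos [540.1  -9.6 117.1] F [ 1.  -0.2 -0.8] gap 14.5 58.797964453697205
shift cm [ 0.01 -0.28 -0.09]
turn deg [ 0.09  0.   -0.17]
12 [224.6 242.1] [311.8 151.3]
116 [222.8 213.2] [315.4 139.1]
120 [222.8 212. ] [315.6 138.6]
124 [222.7 210.9] [315.7 138. ]
162 [222.  199.6] [317.3 132.9]
lens [591.2 -29.9 121.7] (np.float64(256.7494371276192), np.float64(197.85219761650998)) (np.float64(288.0544874135353), np.float64(179.83854907547237)) dot (np.float64(257.71039249791335), np.float64(227.72955613408925))
```

View pics/c5.png

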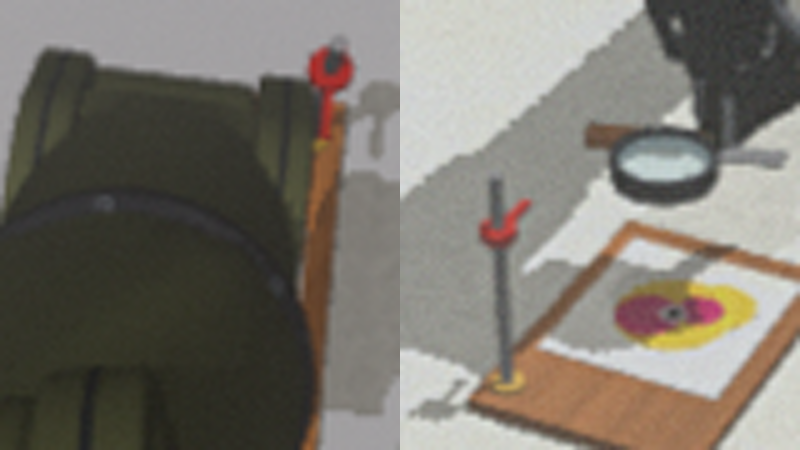

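The loupe is held level. In the scene crop the lens is at (664,166), the dot at (673,313), the collar at (498,232) and the post base at (507,381). I'll correct a little, then refine once with averaged frames.

Call:
servo_tool(
  deltas=[
    [[0,0,0,0,-0.1,0,0],[0,0,0,0,0,0,0],[0,0,0,0,0,0,0],[0,0,0,0,0,0,0],[0,0,0,0,0,0,0],[0,0,0,0,0,0,0]],
  ],
)

```text
time_s: 15.15
position: [540.9, -6.5, 117.3]
ee_rot: [0.0, 0.981, -0.192, 0.0]
force: [0.3, 0.2, -0.1]
finger_gap: 0.173
finger_force: 58.8
```

```bash
python3 d.py 541.2 -7 118 -0.387
cat > ref.py <<'E'
from h import *
G=[grab('scene') for _ in range(12)]; g=G[0]; A=np.mean([x['frame'] for x in G],0).astype(np.float32)
K=8; B=cv2.resize(A,None,fx=K,fy=K,interpolation=cv2.INTER_CUBIC).clip(0,255).astype(np.uint8)
h=cv2.cvtColor(B,cv2.COLOR_RGB2HSV).astype(int)
def rect(m,w,n,k=4):
    x0,y0,x1,y1=[int(a*K) for a in w]; s=np.zeros(m.shape,np.uint8); s[y0:y1,x0:x1]=m[y0:y1,x0:x1]
    cs=sorted(cv2.findContours(s,cv2.RETR_EXTERNAL,cv2.CHAIN_APPROX_NONE)[0],key=cv2.contourArea)[::-1][:k]
    for c in cs:
        x,y,ww,hh=cv2.boundingRect(c); f=lambda a:(a+.5)/K-.5
        M=cv2.moments(c); 
        if M['m00']>20: print(n,'x',round(f(x),2),round(f(x+ww-1),2),'y',round(f(y),2),round(f(y+hh-1),2),'cen',round(f(M['m10']/M['m00']),2),round(f(M['m01']/M['m00']),2))
rect(((h[...,0]<7)|(h[...,0]>170))&(h[...,1]>110),(218,203,232,216),'red',1)
rect((h[...,0]>15)&(h[...,0]<32)&(h[...,1]>90),(218,236,232,246),'ring',1)
rect(h[...,2]<110,(218,195,228,208),'post top',1)
rect(h[...,2]<100,(254,223,265,232),'dot',2)
rect(h[...,2]<85,(243,186,271,208),'frame',2)
o=r.get_obs()['position']; L=o+np.array([55*.926,-55*.377,4.4]); print('lens',L.round(1),proj(g,L),'dot',proj(g,[592.2,-27.8,13]))
a=np.linspace(0,2*np.pi,60)
def ext(n,c,rad,zs):
    q=np.array([proj(g,[c[0]+rad*np.cos(t),c[1]+rad*np.sin(t),z]) for t in a for z in zs]); print('pred',n,q.min(0).round(2),q.max(0).round(2))
ext('frame',L,33,(L[2]-8,L[2]+8)); p=[691.9,-94.6]
for z in(118,122,126): ext('collar%d'%z,p,11,(z-4,z+4))
ext('base',p,8,(12,)); ext('posttop',p,4,(162,)); 
cv2.imwrite('pics/ref.png',cv2.cvtColor(B[185*K:247*K,215*K:275*K],cv2.COLOR_RGB2BGR))
E
python3 ref.py
```

```text
t 15.15 pos [540.9  -6.5 117.3] F [ 0.3  0.2 -0.1] gap 14.7 58.79610300064087
shift cm [ 0.05  0.04 -0.07]
turn deg [ 0.   -0.01  0.01]
red x 220.81 230.31 y 204.69 213.06 cen 225.35 209.77
ring x 222.44 229.69 y 238.31 243.56 cen 226.2 241.23
post top x 222.56 224.94 y 200.56 207.44 cen 223.72 204.08
dot x 258.06 260.69 y 226.31 228.19 cen 259.33 227.23
frame x 247.81 270.44 y 185.56 205.19 cen 260.8 196.58
lens [591.9 -27.3 121.7] (np.float64(257.50513333098644), np.float64(198.11697055074714)) dot (np.float64(257.71039249791335), np.float64(227.72955613408925))
pred frame [246.31 189.98] [268.62 206.52]
pred collar118 [218.85 209.29] [226.75 215.97]
pred collar122 [218.78 208.13] [226.68 214.81]
pred collar126 [218.7  206.97] [226.61 213.64]
pred base [221.93 240.41] [227.33 243.73]
pred posttop [220.57 198.87] [223.44 200.42]
```

View pics/ref.png

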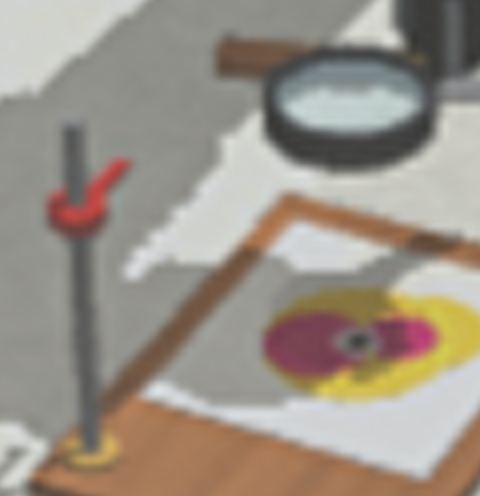

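The averaged view shows the lens frame spanning crop x 262–436 and y 44–172, with the collar centred at about (78,212) and the dot at (357,342). I'll find the half-level edges of both to compare their heights directly.

```bash
cat > ref2.py <<'E'
from h import *
G=[grab('scene') for _ in range(12)]; g=G[0]; A=np.mean([x['frame'] for x in G],0)
red=A[...,0]-A[...,1]; gr=A.mean(2)
def cross(p,x0):
    p=np.array(p); t=(p.min()+p.max())/2; s=np.where((p[:-1]-t)*(p[1:]-t)<0)[0]
    return [round(x0+i+(t-p[i])/(p[i+1]-p[i]),2) for i in s]
for u in range(221,229): print('red col',u,red[203:218,u].round().astype(int),cross(red[203:218,u],203))
for v in(210,211,212,213): print('red row',v,cross(red[v,214:236],214))
for u in(255,257,259,261,263): print('frame col bottom',u,cross(gr[198:213,u],198))
for v in(197,198,199,200,201): print('frame row',v,cross(gr[v,240:252],240),cross(gr[v,264:278],264))
o=r.get_obs()['position']; print(o)
E
python3 ref2.py
```

```text
red col 221 [-1  0  0  0 -2 10 52 60 63 40 19  2 -2 -1  0] [np.float64(208.49), np.float64(212.44)]
red col 222 [-1  0 -1 -2  1 25 78 67 89 70 35 15 -1 -1  0] [np.float64(208.36), np.float64(212.75)]
red col 223 [ -1   0  -1  -1   2  20  35  46 111  95  48  27  -2  -2  -1] [np.float64(210.13), np.float64(212.85)]
red col 224 [  0   0  -1  -2  -4  -4  -6  22  97 101  49  27  -1  -1  -1] [np.float64(210.35), np.float64(213.05)]
red col 225 [  0  -1  -1  -4   3  27  34  53 104  90  46  26   0   0   0] [np.float64(209.86), np.float64(212.92)]
red col 226 [ -1  -2  -3   2  38  90 107 111 119  73  41  17  -1  -1   0] [np.float64(207.39), np.float64(212.47)]
red col 227 [ -1  -2   2  34  91 113 111 106  96  40  22   6  -1   0   0] [np.float64(206.37), np.float64(211.72)]
red col 228 [ -2   2  37  91 104  61  41  38  30  14   5  -2  -2   0   0] [np.float64(205.25), np.float64(208.51)]
red row 210 [np.float64(220.86), np.float64(222.67), np.float64(225.01), np.float64(227.77)]
red row 211 [np.float64(220.9), np.float64(227.57)]
red row 212 [np.float64(221.32), np.float64(226.7)]
red row 213 [np.float64(221.26), np.float64(226.94)]
frame col bottom 255 [np.float64(200.71), np.float64(205.61), np.float64(210.47)]
frame col bottom 257 [np.float64(200.99), np.float64(206.09), np.float64(210.71)]
frame col bottom 259 [np.float64(201.0), np.float64(206.09), np.float64(211.31)]
frame col bottom 261 [np.float64(200.88), np.float64(205.8), np.float64(211.73)]
frame col bottom 263 [np.float64(200.43), np.float64(205.34)]
frame row 197 [np.float64(247.07), np.float64(249.52)] [np.float64(266.5)]
frame row 198 [np.float64(247.06), np.float64(249.79)] [np.float64(266.69), np.float64(269.49)]
frame row 199 [np.float64(247.53), np.float64(250.39)] [np.float64(265.72), np.float64(269.28)]
frame row 200 [np.float64(247.46)] [np.float64(268.93)]
frame row 201 [np.float64(247.51)] [np.float64(268.85)]
[540.9154955   -6.51747345 117.28826569]
```

Call:
servo_tool(
  deltas=[
    [[0,0,0,-0.15,-0.15,0,0],[0,0,0,0,0,0,0],[0,0,0,0,0,0,0],[0,0,0,0,0,0,0],[0,0,0,0,0,0,0],[0,0,0,0,0,0,0],[0,0,0,0,0,0,0],[0,0,0,0,0,0,0]],
  ],
)

```text
time_s: 17.15
position: [540.1, -4.6, 117.3]
ee_rot: [0.0, 0.981, -0.192, 0.0]
force: [0.1, -0.3, -0.7]
finger_gap: 0.168
finger_force: 58.8
```

```bash
python3 d.py 540.1 -4.3 117.5 -0.387; python3 ref2.py | grep frame; python3 -c "
from h import *
print(np.abs(r.get_obs()['qd']).max()); print(r.close_job())"
```

```text
t 17.15 pos [540.1  -4.6 117.3] F [ 0.1 -0.3 -0.7] gap 14.3 58.796353340148926
shift cm [-0.01 -0.02 -0.02]
turn deg [ 0. -0.  0.]
frame col bottom 255 [np.float64(200.59), np.float64(205.53), np.float64(210.42)]
frame col bottom 257 [np.float64(200.81), np.float64(206.08), np.float64(210.73)]
frame col bottom 259 [np.float64(200.99), np.float64(206.08), np.float64(211.31)]
frame col bottom 261 [np.float64(200.86), np.float64(205.8), np.float64(211.7)]
frame col bottom 263 [np.float64(200.51), np.float64(205.65)]
frame row 197 [np.float64(247.87), np.float64(250.13)] [np.float64(267.28)]
frame row 198 [np.float64(248.24), np.float64(250.2)] [np.float64(267.42), np.float64(270.03)]
frame row 199 [np.float64(248.17)] [np.float64(266.64), np.float64(269.93)]
frame row 200 [np.float64(248.2)] [np.float64(264.63), np.float64(269.81)]
frame row 201 [np.float64(248.48)] [np.float64(269.68)]
0.0021338587842888146
the job is handed in; nothing more can be done
None
```

The job is handed in at about 18 s on the robot's clock: the bottle stands on the cork, and the loupe is held level and steady over the swatch dot with its lens at about 122 mm, the measured collar height (within about 2 mm).

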